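# Refit the photometer cover of a chemistry analyser

## Task

The lamp in the analyser has been changed: put the cover back on its open well. With the cover tilted, hook its lip under the dark steel ledge at the front of the well, where a spring in the pocket pushes back on it; then swing the other end down, gently and without forcing anything, until the spring catch snaps shut over it and the cover is fully home. Leave the other things on the bench and on the analyser where they are.

Things in the scene. Friction and masses are not known exactly. Their poses are not given: they have to be found in the camera images.
- analyser: fixed white chemistry analyser, 400 x 460 mm, flat deck 150 mm above the table, blue sloping panel in front. Origin: centre of its underside; x front to rear, z up. The left half of its deck has an open well, opening 153 mm (x) by 119 mm (y), nothing inside within 30 mm of the deck; ledge at its front edge, spring catch at its rear edge. Carousel and tower to its right
- ledge (a point): middle of the lower rear edge of the dark steel ledge, a plate 4 mm thick flush with the deck: front edge of the opening, full width. Under it is a pocket for the lip. A sprung brass strip 90 mm wide, 8 mm in front of this edge, hangs from 1 to 28 mm below it and pushes the lip to the rear: 5 N at first touch, 1.2 N more per mm, 9 mm travel. Axes as analyser
- seat (a point): where cover's origin lies once home (76.5 mm to the rear of ledge, 6 mm below it): middle of the opening, 10 mm below the deck, level with two rails 8.5 mm wide along the opening's sides that carry the cover. The cover's axes then match these, which are those of analyser
- cover: loose aluminium cover, 0.24-0.4 kg, starts flat on the table. Plate 151.5 (x) x 116 (y) x 4 mm, top 10 mm above the origin (centre of the underside, z up). A lip, 80 mm wide, 0 to 4 mm above the origin, reaches 14 mm beyond the -x edge. The +x end is the free end; the opening leaves 1.5 mm play in x, so it goes down only while the cover is held pushed in, its -x edge on the ledge; 3 mm in y
- fin (a point): centre of the black grip fin that stands on the middle of the cover: 14 mm thick (x), 64 mm long (y), from 10 to 38 mm above the cover's origin; grip it across its thickness. Axes as cover
- lip (a point): middle of the tip of the lip, upper edge: 89.75 mm in -x from the cover's origin, 4 mm above it
- free_edge (a point): middle of the upper edge of the cover's free end: 75.75 mm in +x from the cover's origin, 10 mm above it
- catch (a joint): spring catch, red and black slider 28 mm wide on the deck behind the well. 0: shut (rest); grows to 0.009 m as its nose is pushed to the rear; a spring returns it (2.5 N at rest, 5 N when 5 mm back). The free end going down on the bevelled nose drives it back 3 to 5 mm; it snaps shut over the plate once that is home. Takes 5 to 10 N at the free end, twice that at the fin
- catch_nose (a point): middle of the nose's lower front edge: shut, it overhangs the opening's rear edge by 5 mm and lies 1.5 mm above the deck; the bevel rises from it to the rear at 60 degrees to 12 mm above the deck. The slider runs 28 mm rearwards from the opening's edge
- screwdriver: orange screwdriver 170 mm long lying on the table, leave alone
- old_lamp: small spent lamp, 50 mm, white base, leave alone
- amber_bottle: amber bottle 62 mm across, 130 mm high, leave alone
- buffer_bottle: white bottle 66 mm across, 140 mm high, leave alone
- tip_box: blue box 120 x 85 x 59 mm with clear lid, leave alone
- beaker: glass beaker 72 mm across, 90 mm high, leave alone
- cuvette_box: green and white box 52 x 77 x 30 mm standing on the analyser's deck, behind and left of the well, leave alone
Not all that is in view belongs to the job. Of the things like the cover, leave any that is yellow; of the rest the larger one is meant.

How it is judged:
By the outcome, as a careful person would: the job done as asked, in the order asked, and still so for the second after the job is handed in, with the robot touching nothing.
It also fails if it takes over 64 s, if anything falls off the work surface, if the arm or the gripper's body presses on something with over 40 N, if the wrist force passes 120 N, or if a joint passes its speed limit or range.

## Robot

A 6-joint arm with a two-finger parallel gripper is mounted at the origin on the work surface. World frame = base frame: x ahead of the robot, y to its left, z up, the work surface at z = 0. Lengths are in m, angles in rad, forces in N, time in s.
With the tool pointing down it reaches from about 0.35 to 0.975 m from the base axis. Payload 17.4 kg.
Tool frame: the origin (TCP) lies midway between the tips of the shut fingers; the grasp point (between the pads) lies 19 mm behind it; z points along the fingers, y is the line along which they close (so a half turn about z gives the same grasp; the last joint's range is limited). The gripper opens to 85 mm and grips with 20 to 120 N. Pads are 22 mm wide; open, the fingers measure 114 mm over their backs; the gripper's body (76 mm by 85 mm) begins 54 mm behind the grasp point. The pads swing forward as they close: fully open they stand 13 mm farther back than shut.
Start: joints at [1.106, 0.116, 1.442, -0, 1.584, -0.038], TCP at [0.279, 0.614, 0.231] pointing down, gripper open.
Joint ranges: [-2.83, 2.83], [-0.83, 2.19], [0.07, 2.5], [-1.14, 4.28], [0.01, 3], [-2.97, 2.97]. Speed limits (rad/s): [1.89, 1.89, 2.22, 3.14, 3.14, 3.14].

## Interface

Orientations are given as a 3x3 rotation matrix whose columns are the frame's x, y, z axes.
In Python, from plant import ctrl gives the robot as it stands.
- The arm moves only by the shell command python3 -m pendant 'ROWS' [OPENING] [FORCE]. ROWS is JSON, a list of rows, each a list of 6 numbers: the shift along the tool's x, y, z in cm, then the turn, a rotation vector about the tool's x, y, z in rad. In form: [[dx, dy, dz, wx, wy, wz], ...]. A call has 1 to 8 rows; each row shifts and turns the commanded pose from where the row before left it, along the tool's axes as they then stand; what a row does not reach is not made up. A row lasts 1/12 s, in which the tool goes at most 41.7 mm and 7.16 degrees, less where a joint would pass 70% of its speed; a pose out of reach is approached as far as the arm can. A call is refused whole if a number of a shift passes 4.17 or a number of a turn 0.125, either way. A call with a gripper value outside its range is refused whole. OPENING is the closure in counts, from 0 (fully open) to 255 (shut), set as the call begins (- or left out, the last holds). The fingers move at their own pace and stop on an object; FORCE is the grip in N (left out, the last holds). Time passes only in rows, so rows that do not move let the fingers close. It gives the time, the measured TCP pose, the force, the opening and the grip force at its end, in the units of the state.
- ctrl.state(): the state, without advancing time (a new reading comes with each control period).
- ctrl.camera(name): name is "scene" or "top" or "wrist"; returns (picture, depth): 400x640x3 uint8, blue, green, red; 400x640 float32, m along the optical axis (not along the pixel's ray), 0 where there is no reading.
- ctrl.get_calibration(name): a dict with "mtx" (3x3 intrinsics, pixels), "rvec" (rotation vector, rad) and "tvec" (3), from world to camera coordinates, as OpenCV has them. Camera axes: x right, y down, z forward; pixel columns grow to the right and rows downward; lengths in m; the calibration is good to about 2 mm. A picture is of the moment at which its call begins: read the wrist's pose just before it. get_calibration takes no time and is no camera call; for the wrist camera it gives the pose at the moment of the call.
- ctrl.hand_in(): hands the job in; it is judged then, once.
Trained networks look in the newest picture that a camera, given by its name, has taken for a name from the list of things; names that differ only in an ending like _2 or _b are one class to them, and where a whole thing is asked for, a point or a joint stands for the part that bears it (a point fixed in the world has none). Each returns a list of dicts, best first, with "conf" (0 to 1); they miss things now and then, are a little off and sometimes report something else, mostly with a low value. They report only what shows in the picture. A call takes as long as a camera call. They do not tell look-alikes from the thing itself.
- ctrl.masks_of(camera, name): "mask" (400x640 bool, what is visible of it) and "centre" ([row, column] in pixels, amid what is visible of it).
The state is a dict: "clock": time; "joints": joint angles; "joint_vel": joint speeds; "tau": joint torques, N m; "tcp_pos": TCP position; "eef_rot": TCP orientation; "force": force on the tool from outside, world axes, zero at the start; "moment": the same for the moment, N m; "opening": finger opening in m; "grasp_force": force on a finger pad.
Only numpy, scipy, OpenCV 4.12 (cv2) and the standard library are available. Lean on these libraries where they do the work, as an engineer would, in place of code of your own. Each camera call takes 0.05 s, during which the arm holds its last target. There are 200 camera calls.

## Working session

There is one attempt and no reset: what is moved stays moved. The work goes in short steps, Python scripts to look and compute and a shell command to move; the robot and the scene stay as the last step left them, time stands still between calls to the robot, and variables do not carry over. Pictures are saved under pics/ and viewed, at most 11 in all, crops included, and the job is handed in when it is done.

```bash
ls; mkdir -p pics
cat > h.py <<'E'
import numpy as np, cv2
from plant import ctrl
def cam(n):
    c=ctrl.get_calibration(n); im,d=ctrl.camera(n)
    R=cv2.Rodrigues(np.array(c["rvec"],float))[0]; return im,d,np.array(c["mtx"]),R,np.array(c["tvec"],float).ravel()
def cloud(d,K,R,t):
    v,u=np.mgrid[:d.shape[0],:d.shape[1]]
    P=np.stack([(u-K[0,2])/K[0,0]*d,(v-K[1,2])/K[1,1]*d,d],-1)
    return (P-t)@R
E
python3 - <<'E'
from h import *
a=[]
for n in("top","scene"):
    im,d,K,R,t=cam(n); cv2.imwrite(f"pics/{n}0.png",im); np.savez(f"{n}0.npz",im=im,d=d,K=K,R=R,t=t)
    print(n,(-R.T@t).round(3),K[0,0])
    P=cloud(d,K,R,t)
    for o in("cover","fin","analyser","catch","cuvette_box"):
        for m in ctrl.masks_of(n,o)[:3]:
            p=P[m["mask"]&(d>0)]; print(o,round(m["conf"],2),np.round(m["centre"]),np.median(p,0).round(3),m["mask"].sum())
print(ctrl.state())
E
```

```text
pics
top [ 0.335 -0.009  1.576] 408.08027988557615
cover 0.7 [257. 284.] [0.351 0.101 0.007] 680
cover 0.64 [223. 241.] [0.479 0.267 0.01 ] 1312
cover 0.6 [136. 318.] [ 0.772 -0.035  0.18 ] 306
fin 0.71 [257. 283.] [0.35  0.101 0.007] 708
fin 0.58 [220. 237.] [0.48  0.267 0.01 ] 1253
fin 0.55 [275. 200.] [0.293 0.414 0.01 ] 1352
analyser 0.89 [176. 368.] [ 0.616 -0.217  0.149] 14341
catch 0.52 [159. 333.] [ 0.697 -0.094  0.163] 75
cuvette_box 0.86 [135. 318.] [ 0.771 -0.035  0.18 ] 341
cuvette_box 0.29 [140. 269.] [0.796 0.161 0.01 ] 78
scene [1.196 0.857 1.112] 481.50725475390976
cover 0.98 [223. 386.] [0.358 0.113 0.008] 705
cover 0.74 [274. 393.] [0.493 0.277 0.01 ] 1755
cover 0.71 [271. 478.] [0.3   0.428 0.011] 1864
fin 0.7 [275. 476.] [0.299 0.427 0.011] 1798
fin 0.56 [274. 392.] [0.493 0.276 0.01 ] 1743
fin 0.55 [222. 387.] [0.358 0.111 0.008] 671
analyser 0.73 [191. 256.] [ 0.686 -0.15   0.148] 15784
catch 0.51 [198. 260.] [ 0.702 -0.091  0.162] 77
{'clock': 0.6, 'joints': array([ 1.10622916e+00,  1.15992261e-01,  1.44160317e+00,  5.05989915e-06,
        1.58401113e+00, -3.77894042e-02]), 'joint_vel': array([ 0.00090134,  0.00064451,  0.00030323, -0.00111343, -0.00096984,
        0.00103546]), 'tau': array([-2.03105039e-03, -7.31421375e+01, -6.32400012e+01, -2.62689309e-04,
        1.07332769e-03, -7.30134076e-06]), 'tcp_pos': array([0.27940983, 0.61445571, 0.23130639]), 'eef_rot': array([[-9.10304313e-01,  4.13939678e-01, -1.07531793e-05],
       [ 4.13939678e-01,  9.10304313e-01, -1.01644814e-05],
       [ 5.58118332e-06, -1.37039389e-05, -1.00000000e+00]]), 'force': array([-0.49005441, -0.3184076 , -0.29935922]), 'moment': array([-0.01526031,  0.03857507,  0.02561259]), 'grasp_force': 0.0, 'opening': 0.08559786521843636}
```

View pics/top0.png

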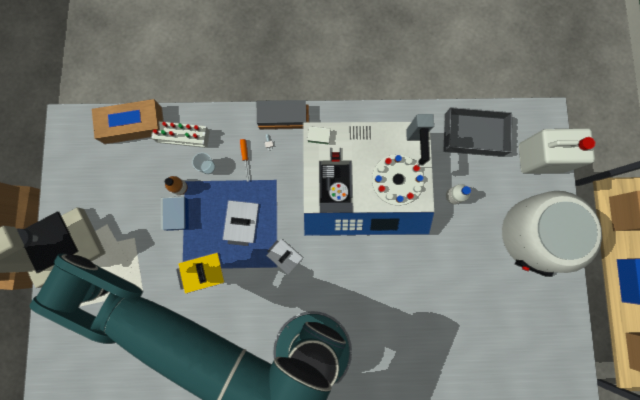

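View pics/scene0.png

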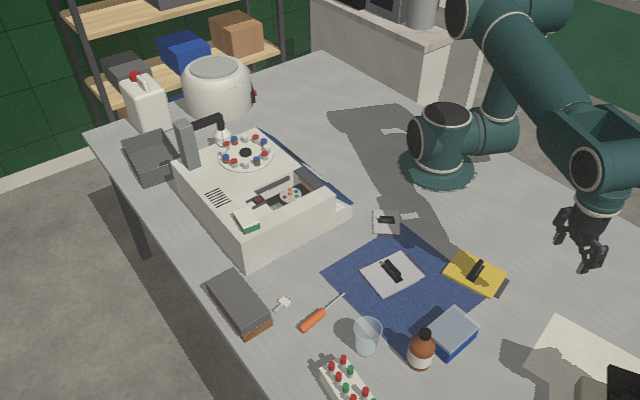

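```bash
python3 -m pendant '[[-2.7,-1.95,-0.85,0,0,0],[-2.7,-1.95,-0.85,0,0,0],[-2.7,-1.95,-0.85,0,0,0],[-2.7,-1.95,-0.85,0,0,0],[-2.7,-1.95,-0.85,0,0,0],[-2.7,-1.95,-0.85,0,0,0],[-2.7,-1.95,-0.85,0,0,0],[-2.7,-1.95,-0.85,0,0,0]]'
python3 - <<'E'
from h import *
z=np.load("top0.npz"); im,d=z["im"],z["d"]; P=cloud(d,z["K"],z["R"],z["t"])
c=ctrl.get_calibration("wrist");R=cv2.Rodrigues(np.array(c["rvec"],float))[0];s=ctrl.state()
print("cam in tool",s["eef_rot"].T@(-R.T@np.array(c["tvec"]).ravel()-s["tcp_pos"]),"\n",s["eef_rot"].T@R.T, c["mtx"])
# deck
m=(abs(P[...,2]-.15)<.008)&(P[...,1]<.05)&(P[...,1]>-.45)&(P[...,0]>.4)&(P[...,0]<.95)&(d>0)
q=P[m][:,:2].astype(np.float32); print("deck z",np.median(P[m][:,2]),cv2.minAreaRect(q))
b=cv2.boxPoints(cv2.minAreaRect(q));print(b)
E
```

```text
clock: 1.27
tcp_pos: [0.4119, 0.3815, 0.2999]
eef_rot: [[-0.91, 0.414, 0.0], [0.414, 0.91, 0.0], [-0.0, 0.0, -1.0]]
force: [0.8, 0.2, 0.2]
opening: 0.0855
grasp_force: 0.0
cam in tool [ 0.07911883  0.00049314 -0.14316535] 
 [[ 6.84436150e-05 -9.51223009e-01 -3.08504104e-01]
 [ 9.99999968e-01  1.40207473e-04 -2.10450883e-04]
 [ 2.43440303e-04 -3.08504079e-01  9.51222988e-01]] [[310.96752426   0.         321.25233935]
 [  0.         310.96752426 200.53315682]
 [  0.           0.           1.        ]]
deck z 0.15016454206532218 ((0.6539703607559204, -0.20985357463359833), (0.46139004826545715, 0.34853595495224), 89.48343658447266)
[[ 0.4776296  -0.4389681 ]
 [ 0.82615143 -0.44211036]
 [ 0.8303111   0.01926094]
 [ 0.4817893   0.02240321]]
```

```bash
python3 -m pendant '[[-2.7,-1.95,-0.85,0,0,0],[-2.7,-1.95,-0.85,0,0,0],[-2.7,-1.95,-0.85,0,0,0],[-2.7,-1.95,-0.85,0,0,0],[0,0,0,0,0,0.12],[0,0,0,0,0,0.12],[0,0,0,0,0,0.12],[0,0,0,0,0,0.12]]'
python3 - <<'E'
from h import *
im,d,K,R,t=cam("wrist");cv2.imwrite("pics/w1.png",im);np.savez("w1.npz",im=im,d=d,K=K,R=R,t=t)
s=ctrl.state();print(s["tcp_pos"],s["eef_rot"])
E
```

```text
clock: 1.93
tcp_pos: [0.4776, 0.267, 0.3334]
eef_rot: [[-0.611, 0.792, 0.0], [0.792, 0.611, 0.0], [-0.0, 0.0, -1.0]]
force: [-0.3, -0.4, 0.0]
opening: 0.0854
grasp_force: 0.0
[0.47755604 0.26712568 0.33338795] [[-6.03675581e-01  7.97230061e-01  1.53263500e-04]
 [ 7.97230074e-01  6.03675578e-01  6.96560183e-05]
 [-3.69895605e-05  1.64235909e-04 -9.99999986e-01]]
```

View pics/w1.png

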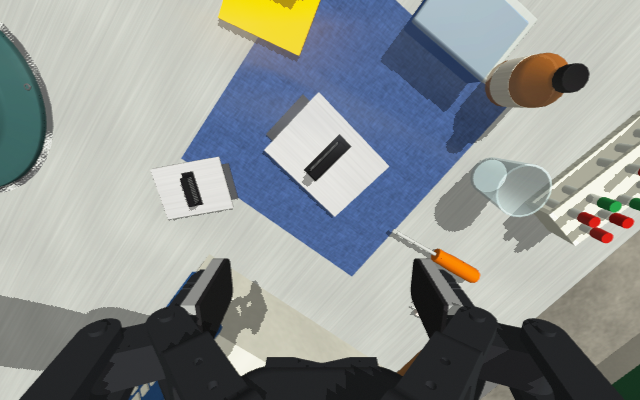

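Run:
```python
from h import *
z=np.load("w1.npz"); d=z["d"]; P=cloud(d,z["K"],z["R"],z["t"])
near=(np.hypot(P[...,0]-.48,P[...,1]-.267)<.13)&(d>0)
print("table z",np.median(P[...,2][near&(P[...,2]<.004)]))
gray=z["im"].min(-1)
m=near&(P[...,2]>.0075)&(P[...,2]<.0125)&(gray>130)
n,l,st,ce=cv2.connectedComponentsWithStats(m.astype(np.uint8)); 
for i in range(1,n):
    if st[i,4]>500: k=i; print(st[i],ce[i])
k=1+np.argmax(st[1:,4]); q=P[l==k]; print(np.median(q[:,2]))
r=cv2.minAreaRect(q[:,:2].astype(np.float32));print("plate",r,cv2.boxPoints(r))
# lip
v,u=100,np.r_[0]
lipm=near&(P[...,2]>.002)&(P[...,2]<.0065);q=P[lipm];print("lip?",len(q),np.median(q,0)); 
f=near&(P[...,2]>.03)&(P[...,2]<.05);q=P[f];r=cv2.minAreaRect(q[:,:2].astype(np.float32));print("fin",len(q),np.median(q,0),r)
```

```text
table z 0.0011734592601233707
[ 265   92  124  125 6720] [326.24241071 154.80892857]
0.010547202459518878
plate ((0.48749133944511414, 0.26924991607666016), (0.11620524525642395, 0.15183505415916443), 82.78195190429688) [[0.4048751  0.22114646]
 [0.5555068  0.20206904]
 [0.5701076  0.31735337]
 [0.41947585 0.3364308 ]]
lip? 3033 [0.44274684 0.28235029 0.00246684]
fin 465 [0.48679703 0.27073892 0.03842926] ((0.4873524010181427, 0.26963376998901367), (0.06292744725942612, 0.014132587239146233), 82.85159301757812)
```

```bash
python3 -m pendant '[[0,0,0,0,0,0.11],[0,0,0,0,0,0.11],[0,0,0,0,0,0.11],[0,0,0,0,0,0.11],[0,0,0,0,0,0.11],[0,0,0,0,0,0.11],[0,0,0,0,0,0.11],[-2.98,1.57,0,0,0,0]]'; python3 -m pendant '[[-2.98,1.57,0,0,0,0],[-2.98,1.57,0,0,0,0],[-2.98,1.57,0,0,0,0],[-2.98,1.57,0,0,0,0],[-2.98,1.57,0,0,0,0],[-2.98,1.57,0,0,0,0],[-2.98,1.57,0,0,0,0],[-2.98,1.57,0,0,0,0]]';  python3 -m pendant '[[-2.98,1.57,0,0,0,0],[-2.98,1.57,0,0,0,0],[0,0,0,0,0,0],[0,0,0,0,0,0]]'
python3 - <<'E'
from h import *
im,d,K,R,t=cam("wrist");cv2.imwrite("pics/w2.png",im);np.savez("w2.npz",im=im,d=d,K=K,R=R,t=t)
s=ctrl.state();print(s["tcp_pos"],s["eef_rot"],s["joints"])
E
```

```text
clock: 2.65
tcp_pos: [0.4889, 0.2387, 0.3332]
eef_rot: [[0.109, 0.994, -0.0], [0.994, -0.109, 0.001], [0.001, -0.001, -1.0]]
force: [1.2, -0.3, -0.8]
opening: 0.0855
grasp_force: 0.0
clock: 3.32
tcp_pos: [0.5899, -0.016, 0.3335]
eef_rot: [[0.103, 0.995, 0.0], [0.995, -0.103, -0.0], [0.0, 0.0, -1.0]]
force: [0.2, 0.6, 0.6]
opening: 0.0853
grasp_force: 0.0
clock: 3.65
tcp_pos: [0.6148, -0.0783, 0.3327]
eef_rot: [[0.105, 0.994, -0.001], [0.994, -0.105, 0.0], [0.0, -0.001, -1.0]]
force: [0.4, 0.5, -0.5]
opening: 0.0856
grasp_force: 0.0
[ 0.61455523 -0.07718574  0.3330344 ] [[ 1.04679525e-01  9.94505870e-01 -5.21890869e-04]
 [ 9.94505974e-01 -1.04679372e-01  3.11830430e-04]
 [ 2.55485984e-04 -5.51665848e-04 -9.99999815e-01]] [-1.66227031e-01 -1.32255842e-02  1.41281039e+00  2.24482615e-04
  1.74257414e+00 -6.13171383e-02]
```

View pics/w2.png

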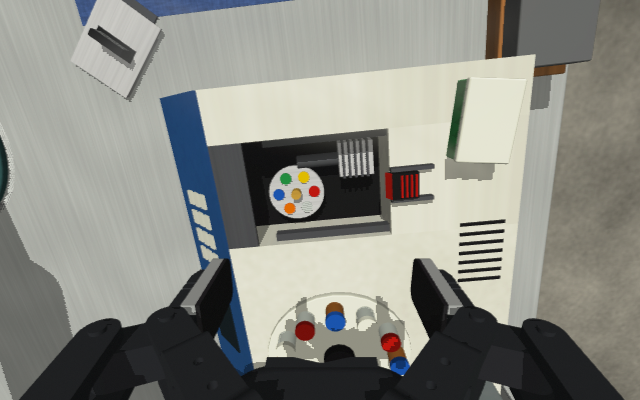

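```bash
cat >> h.py <<'E'
def ortho(im,K,R,t,x0,x1,y0,y1,z,s=4000):
    # image right = +x, up = +y, s px per m
    w,h=int((x1-x0)*s),int((y1-y0)*s)
    X,Y=np.meshgrid(x0+np.arange(w)/s,y1-np.arange(h)/s)
    p,_=cv2.projectPoints(np.stack([X,Y,np.full_like(X,z)],-1).reshape(-1,3),cv2.Rodrigues(R)[0],t,K,None)
    p=p.reshape(h,w,2).astype(np.float32); return cv2.remap(im,p[...,0],p[...,1],cv2.INTER_CUBIC)
E
python3 - <<'E'
from h import *
z=np.load("w2.npz"); o=ortho(z["im"],z["K"],z["R"],z["t"],.50,.69+.01,-.17,-.03,.150)
for i in range(0,20):
    cv2.line(o,(i*40,0),(i*40,6 if i%5 else 20),(0,0,255),1)
for i in range(0,14): cv2.line(o,(0,i*40),(6 if i%5 else 20,i*40),(0,0,255),1)
cv2.imwrite("pics/o2.png",o); print(o.shape)
P=cloud(z["d"],z["K"],z["R"],z["t"]); d=z["d"]
m=(abs(P[...,2]-.15)<.01)&(d>0); q=P[m]; print(np.median(q,0))
A=np.c_[q[:,:2],np.ones(len(q))]; print(np.linalg.lstsq(A,q[:,2],rcond=None)[0])
# depth-based opening: rows
print("cuv",[ (round(c["conf"],2),c["centre"]) for c in ctrl.masks_of("wrist","cuvette_box")[:1]])
E
```

```text
(560, 799, 3)
[ 0.66293088 -0.12723084  0.15062292]
[ 0.00199168 -0.010264    0.14833133]
cuv [(0.65, [118.0, 485.3])]
```

View pics/o2.png

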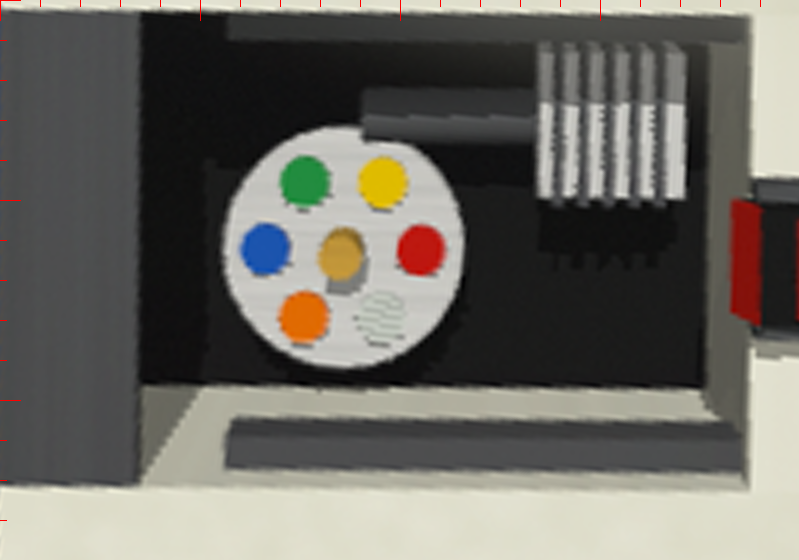

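```bash
python3 -m pendant '[[3.32,-1.63,0,0,0,0],[3.32,-1.63,0,0,0,0],[3.32,-1.63,0,0,0,0],[3.32,-1.63,0,0,0,0],[3.32,-1.63,0,0,0,0],[3.32,-1.63,0,0,0,0],[3.32,-1.63,0,0,0,0],[3.32,-1.63,0,0,0,0]]' >/dev/null; python3 -m pendant '[[3.32,-1.63,0,0,0,0],[3.32,-1.63,0,0,0,0.02],[0,0,3.7,0,0,0],[0,0,3.7,0,0,0],[0,0,3.7,0,0,0],[0,0,3.7,0,0,0],[0,0,3.7,0,0,0],[0,0,3.7,0,0,0]]'
python3 -m pendant '[[0,0,0,0,0,0],[0,0,0,0,0,0]]'
cat > meas.py <<'E'
from h import *
s=ctrl.state();im,d,K,R,t=cam("wrist");P=cloud(d,K,R,t);np.savez("w3.npz",im=im,d=d,K=K,R=R,t=t)
near=(np.hypot(P[...,0]-.4875,P[...,1]-.269)<.06)&(d>0)
f=near&(P[...,2]>.034)&(P[...,2]<.045);q=P[f];r=cv2.minAreaRect(q[:,:2].astype(np.float32));print("fin",len(q),np.median(q,0),r)
m=near&(P[...,2]>.0075)&(P[...,2]<.0125);print("top z",np.median(P[m][:,2]))
T=s["eef_rot"];print("tcp",s["tcp_pos"],np.degrees(np.arctan2(T[1,1],T[0,1])))
dl=np.r_[r[0],.0135]-s["tcp_pos"];print("tool delta cm",100*T.T@dl, "force",s["force"])
E
python3 meas.py
```

```text
clock: 5.08
tcp_pos: [0.4864, 0.2714, 0.1102]
eef_rot: [[0.123, 0.992, 0.001], [0.992, -0.123, 0.001], [0.001, 0.001, -1.0]]
force: [1.0, 0.4, -1.0]
opening: 0.0853
grasp_force: 0.0
clock: 5.25
tcp_pos: [0.4864, 0.2708, 0.1111]
eef_rot: [[0.124, 0.992, -0.002], [0.992, -0.124, -0.001], [-0.001, -0.002, -1.0]]
force: [0.5, -0.4, 0.8]
opening: 0.0852
grasp_force: 0.0
fin 1503 [0.48762163 0.27198685 0.03842624] ((0.48732811212539673, 0.2696287930011749), (0.06376012414693832, 0.014294225722551346), 81.62867736816406)
top z 0.010639587921204976
tcp [0.48641459 0.27084727 0.11108649] -7.110665876563477
tool delta cm [-0.09803146  0.12519897  9.75854191] force [ 0.53861733 -0.35645995  0.82285266]
```

```bash
python3 -m pendant '[[-0.1,0.13,2.5,0,0,0],[0,0,2.5,0,0,0],[0,0,2.0,0,0,0],[0,0,1.5,0,0,0],[0,0,0.8,0,0,0],[0,0,0.4,0,0,0],[0,0,0,0,0,0],[0,0,0,0,0,0]]'; python3 -m pendant '[[0,0,0,0,0,0],[0,0,0,0,0,0],[0,0,0,0,0,0],[0,0,0,0,0,0],[0,0,0,0,0,0],[0,0,0,0,0,0],[0,0,0,0,0,0],[0,0,0,0,0,0]]' 255 90;python3 -m pendant '[[0,0,0,0,0,0],[0,0,0,0,0,0],[0,0,0,0,0,0],[0,0,0,0,0,0]]'
```

```text
clock: 5.97
tcp_pos: [0.4896, 0.2698, 0.0161]
eef_rot: [[0.126, 0.992, 0.002], [0.992, -0.126, 0.001], [0.001, 0.002, -1.0]]
force: [-0.1, -0.5, 0.6]
opening: 0.0852
grasp_force: 0.0
clock: 6.63
tcp_pos: [0.4889, 0.2694, 0.0147]
eef_rot: [[0.126, 0.992, 0.0], [0.992, -0.126, 0.0], [0.0, 0.0, -1.0]]
force: [-1.7, -1.0, 6.5]
opening: 0.0123
grasp_force: 88.8
clock: 6.97
tcp_pos: [0.4888, 0.2694, 0.0147]
eef_rot: [[0.126, 0.992, 0.0], [0.992, -0.126, 0.0], [0.0, 0.0, -1.0]]
force: [-2.9, -0.5, 5.9]
opening: 0.0125
grasp_force: 88.8
```

```bash
python3 -m pendant '[[0,0,-1.0,0,0,0],[0,0,-2.5,0,0,0],[0,0,-3.5,0,0,-0.02],[0,0,-3.5,0,0,-0.02],[0,0,-3.5,0,0,-0.02],[0,0,-3.5,0,0,-0.02],[0,0,-3.5,0,0,-0.02],[0,0,-3.5,0,0,-0.02]]'
python3 -m pendant '[[0,0,-2,0,0,0],[0,0,-2,0,0,0],[0,0,0,0,0,0],[0,0,0,0,0,0],[0,0,0,0,0,0],[0,0,0,0,0,0]]'
python3 - <<'E'
from h import *
s=ctrl.state();im,d,K,R,t=cam("wrist");P=cloud(d,K,R,t);np.savez("w4.npz",im=im,d=d,K=K,R=R,t=t)
T=s["eef_rot"];Q=(P-s["tcp_pos"])@T   # tool frame
m=(abs(Q[...,2]-.004)<.005)&(abs(Q[...,0])<.08)&(abs(Q[...,1])<.1)&(d>0)&(im.min(-1)>110)
q=Q[m];r=cv2.minAreaRect(q[:,:2].astype(np.float32));print(len(q),np.median(q,0),r);print(cv2.boxPoints(r))
A=np.c_[q[:,:2],np.ones(len(q))];print("plane z=ax+by+c",np.linalg.lstsq(A,q[:,2],rcond=None)[0])
print(s["tcp_pos"],T,s["force"],s["moment"],s["opening"])
cv2.imwrite("pics/w4.png",im)
E
```

```text
clock: 7.63
tcp_pos: [0.4882, 0.269, 0.2614]
eef_rot: [[0.005, 1.0, -0.0], [1.0, -0.005, -0.0], [-0.0, -0.0, -1.0]]
force: [0.8, 0.6, -3.4]
opening: 0.0125
grasp_force: 88.1
clock: 8.13
tcp_pos: [0.4884, 0.2691, 0.2974]
eef_rot: [[0.006, 1.0, -0.002], [1.0, -0.006, -0.001], [-0.001, -0.002, -1.0]]
force: [0.4, 0.9, -4.1]
opening: 0.0122
grasp_force: 88.4
37978 [0.02575154 0.00053766 0.00411496] ((-0.0006949566304683685, -0.0007484331727027893), (0.1546357423067093, 0.11725571006536484), 89.95490264892578)
[[-0.05938365 -0.07802013]
 [ 0.05787202 -0.07811243]
 [ 0.05799374  0.07652327]
 [-0.05926194  0.07661556]]
plane z=ax+by+c [ 1.84566415e-03 -8.76300550e-05  4.09591564e-03]
[0.48838196 0.26911396 0.29736077] [[ 0.00600163  0.99997938 -0.00228391]
 [ 0.99998127 -0.00600435 -0.00118617]
 [-0.00119986 -0.00227674 -0.99999669]] [ 0.35724399  0.93608322 -4.09362733] [-0.03811498 -0.01012359 -0.02233039] 0.012171543396676875
```

View pics/w4.png

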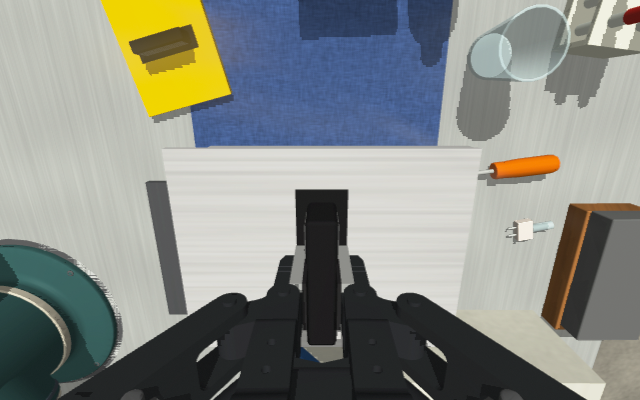

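```bash
cat > plan.py <<'E'
from h import *
from scipy.spatial.transform import Rotation as Ro
L=np.array([.536,-.0926,.146]); C=np.array([-.0005,0,.0147]) # ledge; cover origin in tool
yaw=np.radians(-.4)
def tcp(th,ax,az,px,pz):
    """tilt th deg; cover point (ax,az) mm at ledge-frame (px,pz) mm -> TCP pos, R"""
    Rc=Ro.from_euler('z',yaw).as_matrix()@Ro.from_euler('y',-th,degrees=True).as_matrix()
    T=np.stack([Rc[:,1],Rc[:,0],-Rc[:,2]],1)
    W=L+Ro.from_euler('z',yaw).as_matrix()@np.array([px,0,pz])/1e3
    O=W-Rc@np.array([ax,0,az])/1e3
    return O-T@C,T
def lipat(th,px,pz): return tcp(th,-89.75,4,px,pz)
def hook(th,push=0,b=None):
    b=5+(1-th/20) if b is None else b
    return tcp(th,-75.75-4*np.sin(np.radians(th))+push,b,0,0)
def delta(p,T,p0,T0): return (100*T0.T@(p-p0)).round(2), Ro.from_matrix(T0.T@T).as_rotvec().round(3)
def now(): s=ctrl.state(); return s["tcp_pos"],s["eef_rot"]
E
python3 - <<'E'
from plan import *
w=[lipat(20,5,40),lipat(20,5,-6),hook(20)]
print([x[0].round(4) for x in w]); print(delta(*w[0],*now()))
for a,b in zip(w,w[1:]): print(delta(*b,*a))
E
```

```text
[array([ 0.6217, -0.0927,  0.2268]), array([ 0.6217, -0.0927,  0.1808]), array([ 0.6052, -0.0926,  0.1815])]
(array([-36.09,  13.56,   7.09]), array([-0.351,  0.001,  0.001]))
(array([ 0.  , -1.57,  4.32]), array([0., 0., 0.]))
(array([-0.  , -1.53, -0.63]), array([0., 0., 0.]))
```

```bash
python3 -m pendant '[[-2,0.75,0,0,0,0],[-3,1.13,0,0,0,0],[-3,1.13,0,0,0,0],[-3,1.13,0,0,0,0],[-3,1.13,0,0,0,0],[-3,1.13,0,0,0,0],[-3,1.13,0,0,0,0],[-3,1.13,0,0,0,0]]' >/dev/null
python3 -m pendant '[[-3,1.13,0,0,0,0],[-3,1.13,0,0,0,0],[-3,1.13,0,0,0,0],[-3,1.13,0,0,0,0],[-1,0.38,0,-0.05,0,0],[0,0,0,-0.05,0,0],[0,0,0,-0.05,0,0],[0,0,0,-0.05,0,0]]' >/dev/null
python3 -m pendant '[[0,0,0,-0.05,0,0],[0,0,0,-0.05,0,0],[0,0,0,-0.05,0,0],[0,0,0,0,0,0],[0,0,0,0,0,0]]'
python3 -c "
from plan import *
print(delta(*lipat(20,5,25),*now()))"
```

```text
clock: 9.93
tcp_pos: [0.6215, -0.0915, 0.2986]
eef_rot: [[0.006, 0.94, 0.341], [1.0, -0.006, -0.002], [0.0, 0.341, -0.94]]
force: [0.1, 0.0, -3.5]
opening: 0.0122
grasp_force: 88.7
(array([-0.12, -2.95,  8.17]), array([-0.001, -0.   ,  0.001]))
```

```bash
python3 -m pendant '[[-0.12,-0.7,2,0,0,0],[0,-0.7,2,0,0,0],[0,-0.7,2,0,0,0],[0,-0.55,1.4,0,0,0],[0,-0.3,0.77,0,0,0],[0,0,0,0,0,0],[0,0,0,0,0,0]]'
python3 - <<'E'
from plan import *
print(delta(*lipat(20,5,-6),*now()))
im,d,K,R,t=cam("wrist");np.savez("w5.npz",im=im,d=d,K=K,R=R,t=t)
s,_,K2,R2,t2=cam("scene")
c=cv2.resize(s[150:270,170:330],None,fx=4,fy=4,interpolation=cv2.INTER_CUBIC)
cv2.imwrite("pics/5.png",np.vstack([cv2.resize(im[:,:],(640,400))[100:,:],cv2.resize(c[:380],(640,380))[:300]]))
E
```

```text
clock: 10.52
tcp_pos: [0.6227, -0.0927, 0.2129]
eef_rot: [[0.006, 0.939, 0.343], [1.0, -0.006, -0.002], [0.0, 0.343, -0.939]]
force: [0.3, 1.0, -2.9]
opening: 0.0124
grasp_force: 88.7
(array([ 0.  , -1.2 ,  2.98]), array([ 0.001, -0.   ,  0.001]))
```

View pics/5.png

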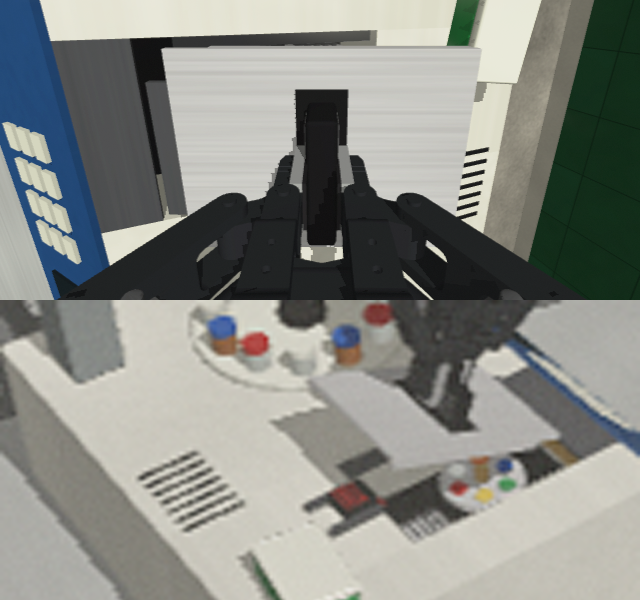

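Run:
```python
from plan import *
z=np.load("w5.npz");p0,T0=now();K,R,t=z["K"],z["R"],z["t"]
Rc=np.stack([T0[:,1],T0[:,0],-T0[:,2]],1);O=p0+T0@C
cov=[O+Rc@np.array(q)/1e3 for q in [(-89.75,40,4),(-89.75,-40,4),(-75.75,58,10),(-75.75,-58,10),(75.75,58,10)]]
Y=Ro.from_euler('z',yaw).as_matrix()
led=[L+Y@np.array(q)/1e3 for q in [(0,59.5,4),(0,-59.5,4),(153,59.5,4)]]
im=cv2.resize(z["im"][100:340,60:380],None,fx=2.5,fy=2.5,interpolation=cv2.INTER_CUBIC)
for g,c in((cov,(0,0,255)),(led,(0,200,0))):
    p=cv2.projectPoints(np.array(g),cv2.Rodrigues(R)[0],t,K,None)[0].reshape(-1,2);print(p.round(1).tolist())
    for q in p: cv2.drawMarker(im,tuple(int(v) for v in ((q-[60,100]+.5)*2.5)),c,cv2.MARKER_CROSS,14,1)
cv2.imwrite("pics/6.png",im)
```

```text
[[145.1, 182.7], [168.9, 314.7], [161.2, 149.0], [192.6, 347.2], [482.8, 149.0]]
[[132.7, 138.9], [165.9, 319.8], [378.3, 130.3]]
```

View pics/6.png

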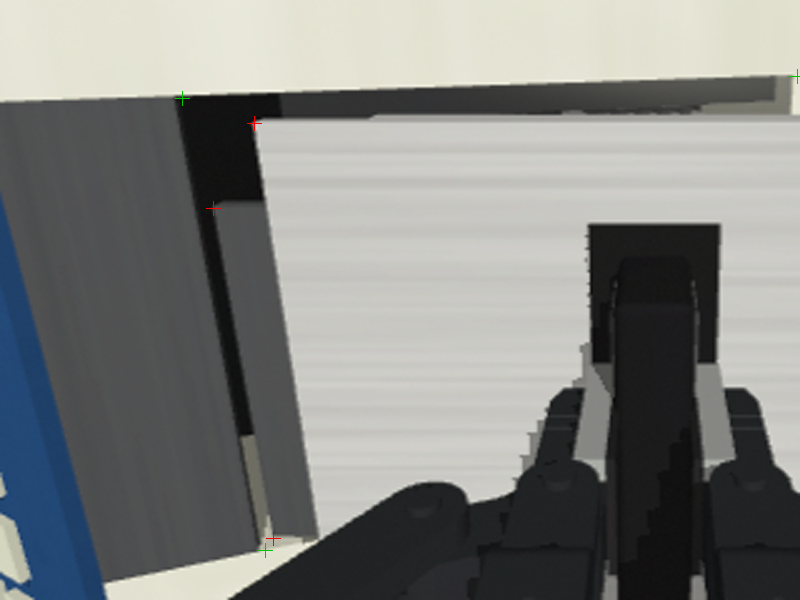

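```bash
sed -i 's/L=np.array(\[.536/L=np.array([.535/; s/C=np.array(\[-.0005/C=np.array([.0002/' plan.py; python3 -m pendant '[[-0.06,-0.3,0.75,0,0,0],[0,-0.3,0.75,0,0,0],[0,-0.3,0.75,0,0,0],[0,-0.2,0.5,0,0,0],[0,-0.1,0.23,0,0,0],[0,0,0,0,0,0],[0,0,0,0,0,0]]'
python3 -c "
from plan import *
for p in (-4,0): print(delta(*hook(20,p),*now()))"
```

```text
clock: 11.2
tcp_pos: [0.6214, -0.0933, 0.1803]
eef_rot: [[0.006, 0.939, 0.343], [1.0, -0.006, -0.002], [0.0, 0.343, -0.939]]
force: [0.2, 0.6, -3.5]
opening: 0.0123
grasp_force: 88.7
(array([-0.01, -1.18, -0.7 ]), array([ 0.001, -0.   ,  0.001]))
(array([-0.01, -1.58, -0.7 ]), array([ 0.001, -0.   ,  0.001]))
```

```bash
python3 -m pendant '[[0,-0.25,-0.1,0,0,0],[0,-0.25,-0.1,0,0,0],[0,-0.2,-0.1,0,0,0],[0,-0.15,-0.07,0,0,0],[0,0,0,0,0,0],[0,0,0,0,0,0]]'
python3 -m pendant '[[0,-0.1,-0.05,0,0,0],[0,-0.1,-0.05,0,0,0],[0,-0.1,-0.05,0,0,0],[0,0,0,0,0,0],[0,0,0,0,0,0]]'
python3 -c "
from plan import *
for p in (-4,0): print(delta(*hook(20,p),*now()))"
```

```text
clock: 11.7
tcp_pos: [0.6121, -0.0933, 0.1811]
eef_rot: [[0.006, 0.939, 0.343], [1.0, -0.006, -0.002], [-0.0, 0.343, -0.939]]
force: [0.6, 0.1, -3.7]
opening: 0.0125
grasp_force: 88.7
clock: 12.12
tcp_pos: [0.6088, -0.0932, 0.1813]
eef_rot: [[0.006, 0.939, 0.343], [1.0, -0.006, -0.002], [0.0, 0.343, -0.939]]
force: [0.2, 1.6, -3.4]
opening: 0.0125
grasp_force: 88.7
(array([-0.01, -0.03, -0.18]), array([ 0.001, -0.   ,  0.001]))
(array([-0.01, -0.43, -0.18]), array([ 0.001, -0.   ,  0.001]))
```

```bash
for i in 1; do python3 -m pendant '[[0,-0.1,-0.04,0,0,0],[0,-0.1,-0.04,0,0,0],[0,0,0,0,0,0],[0,0,0,0,0,0]]' | egrep 'pos|force'; python3 -m pendant '[[0,-0.1,-0.04,0,0,0],[0,0,0,0,0,0],[0,0,0,0,0,0]]'| egrep 'pos|force'; python3 -m pendant '[[0,-0.1,-0.04,0,0,0],[0,0,0,0,0,0],[0,0,0,0,0,0]]'| egrep 'pos|force'; done
```

```text
tcp_pos: [0.6067, -0.0932, 0.1814]
force: [1.2, -0.2, -2.7]
grasp_force: 88.7
tcp_pos: [0.606, -0.0932, 0.1818]
force: [5.1, 0.3, -3.2]
grasp_force: 88.4
tcp_pos: [0.605, -0.0932, 0.1819]
force: [5.8, 0.5, -2.4]
grasp_force: 88.4
```

```bash
for i in 1; do python3 -m pendant '[[0,-0.1,-0.04,0,0,0],[0,0,0,0,0,0],[0,0,0,0,0,0]]' | egrep 'pos|force'; python3 -m pendant '[[0,-0.1,-0.04,0,0,0],[0,0,0,0,0,0],[0,0,0,0,0,0]]'| egrep 'pos|force'; python3 -m pendant '[[0,-0.05,-0.02,0,0,0],[0,0,0,0,0,0],[0,0,0,0,0,0]]'| egrep 'pos|force'; done
```

```text
tcp_pos: [0.604, -0.0932, 0.182]
force: [7.8, -0.8, -3.8]
grasp_force: 88.3
tcp_pos: [0.6031, -0.0932, 0.1821]
force: [8.5, 0.4, -4.5]
grasp_force: 88.3
tcp_pos: [0.6027, -0.0932, 0.1823]
force: [11.4, 0.7, -4.9]
grasp_force: 88.3
```

```bash
for i in 1; do python3 -m pendant '[[0,-0.04,-0.015,0,0,0],[0,0,0,0,0,0],[0,0,0,0,0,0]]' | egrep 'pos|force'; python3 -m pendant '[[0,-0.04,-0.015,0,0,0],[0,0,0,0,0,0],[0,0,0,0,0,0]]'| egrep 'pos|force'; done
python3 -c "
from plan import *
p,T=now();print(p,T,ctrl.state()['moment'])
print(delta(*hook(20,0),p,T))"
```

```text
tcp_pos: [0.6026, -0.0932, 0.1825]
force: [11.4, -0.3, -3.0]
grasp_force: 88.2
tcp_pos: [0.6024, -0.0932, 0.1827]
force: [15.1, -0.2, -4.5]
grasp_force: 88.2
[ 0.6023825  -0.09324762  0.18271866] [[ 6.21278567e-03  9.37825247e-01  3.47052167e-01]
 [ 9.99980647e-01 -5.71352382e-03 -2.46181589e-03]
 [-3.25862268e-04  3.47060746e-01 -9.37842595e-01]] [-0.04660148 -2.63133412 -0.05697485]
(array([-0.  ,  0.12,  0.18]), array([0.005, 0.   , 0.001]))
```

```bash
python3 -m pendant '[[0,0,0.06,0,0,0],[0,0,0.07,0,0,0],[0,0,0,0,0,0],[0,0,0,0,0,0]]' | egrep 'pos|force'; python3 -m pendant '[[0,-0.04,0,0,0,0],[0,0,0,0,0,0],[0,0,0,0,0,0]]'| egrep 'pos|force'
python3 -c "
from plan import *
print(delta(*hook(20,0),*now()))"
```

```text
tcp_pos: [0.6029, -0.0932, 0.182]
force: [12.2, 0.3, 1.1]
grasp_force: 88.9
tcp_pos: [0.6027, -0.0932, 0.1822]
force: [13.7, -0.1, 1.7]
grasp_force: 88.8
(array([-0.  ,  0.11,  0.11]), array([0.006, 0.   , 0.001]))
```

```bash
sed -i 's/L=np.array(\[.535/L=np.array([.5338/' plan.py
cat > st.py <<'E'
from plan import *
p,T=now();s=ctrl.state();th=np.degrees(np.arcsin(T[2,1]));print("tilt",th.round(2),"F",s["force"].round(1),"M",s["moment"].round(2))
c=T.T@(L-p); print("ledge in cover: a,b",((c[1]-C[1])*1e3).round(2),((C[2]-c[2])*1e3).round(2),"a ref",(-75.75-4*np.sin(np.radians(th))).round(2))
prev=(p,T)
for t in (17.5,15,12.5,10,7.5,5,2.5,0):
    if t<th-1: g=hook(t);print(t,*delta(*g,*prev));prev=g
E
python3 st.py
```

```text
tilt 20.37 F [13.7 -0.1  1.7] M [ 0.07 -2.45 -0.08]
ledge in cover: a,b -77.2 4.78 a ref -77.14
17.5 [-0.    0.01  0.42] [0.05  0.    0.001]
15 [-0.    0.02  0.35] [ 0.044  0.    -0.   ]
12.5 [-0.    0.02  0.35] [ 0.044  0.    -0.   ]
10 [0.   0.02 0.35] [ 0.044 -0.     0.   ]
7.5 [-0.    0.02  0.35] [ 0.044 -0.    -0.   ]
5 [0.   0.01 0.35] [0.044 0.    0.   ]
2.5 [0.   0.01 0.34] [ 0.044  0.    -0.   ]
0 [0.   0.01 0.34] [ 0.044 -0.     0.   ]
```

```bash
python3 -m pendant '[[0,0,0.2,0.025,0,0],[0,0.01,0.2,0.025,0,0],[0,0.01,0.17,0.022,0,0],[0,0,0.17,0.022,0,0],[0,0,0,0,0,0],[0,0,0,0,0,0]]'; python3 st.py | head -2
```

```text
clock: 15.28
tcp_pos: [0.6056, -0.0933, 0.1748]
eef_rot: [[0.006, 0.966, 0.258], [1.0, -0.006, -0.002], [-0.0, 0.258, -0.966]]
force: [17.0, -0.8, -0.5]
opening: 0.0122
grasp_force: 88.7
tilt 14.98 F [17.  -0.8 -0.5] M [-0.06 -3.02 -0.11]
ledge in cover: a,b -76.79 5.46 a ref -76.78
```

```bash
python3 -m pendant '[[0,0.01,0.17,0.022,0,0],[0,0.01,0.17,0.022,0,0],[0,0.01,0.17,0.022,0,0],[0,0.01,0.17,0.022,0,0],[0,0,0,0,0,0],[0,0,0,0,0,0]]'|egrep 'pos|force'; python3 st.py
```

```text
tcp_pos: [0.6075, -0.0933, 0.1678]
force: [16.7, -0.7, -3.5]
grasp_force: 88.7
tilt 9.92 F [16.7 -0.7 -3.5] M [-0.09 -3.32 -0.1 ]
ledge in cover: a,b -76.33 5.96 a ref -76.44
7.5 [-0.    0.03  0.29] [0.042 0.    0.001]
5 [0.   0.01 0.35] [0.044 0.    0.   ]
2.5 [0.   0.01 0.34] [ 0.044  0.    -0.   ]
0 [0.   0.01 0.34] [ 0.044 -0.     0.   ]
```

```bash
python3 -m pendant '[[0,0.01,0.15,0.021,0,0],[0,0.01,0.15,0.021,0,0],[0,0.01,0.17,0.022,0,0],[0,0,0.17,0.022,0,0],[0,0,0,0,0,0],[0,0,0,0,0,0]]'|egrep 'pos|force'; python3 st.py
```

```text
tcp_pos: [0.6088, -0.0933, 0.1611]
force: [18.3, -0.2, -5.0]
grasp_force: 88.8
tilt 5.0 F [18.3 -0.2 -5. ] M [-0.16 -3.71 -0.05]
ledge in cover: a,b -75.99 6.18 a ref -76.1
2.5 [-0.    0.02  0.3 ] [0.044 0.    0.001]
0 [0.   0.01 0.34] [ 0.044 -0.     0.   ]
```

```bash
python3 -m pendant '[[0,0,0.15,0.022,0,0],[0,0.01,0.15,0.022,0,0],[0,0,0,0,0,0],[0,0,0,0,0,0]]'|egrep 'pos|force'; python3 st.py;python3 -m pendant '[[0,0,0.09,0.011,0,0],[0,0,0.09,0.011,0,0],[0,0,0,0,0,0],[0,0,0,0,0,0]]'|egrep 'pos|force'; python3 st.py
```

```text
tcp_pos: [0.6091, -0.0933, 0.1583]
force: [17.7, -1.5, -4.4]
grasp_force: 89.5
tilt 2.5 F [17.7 -1.5 -4.4] M [-0.08 -3.84 -0.05]
ledge in cover: a,b -75.75 5.7 a ref -75.92
0 [-0.    0.03  0.36] [0.044 0.    0.001]
tcp_pos: [0.6093, -0.0933, 0.1567]
force: [18.8, -0.5, -4.1]
grasp_force: 89.7
tilt 1.29 F [18.8 -0.5 -4.1] M [-0.08 -4.02 -0.05]
ledge in cover: a,b -75.73 5.71 a ref -75.84
0 [-0.    0.02  0.2 ] [0.022 0.    0.001]
```

```bash
cat > pl.py <<'E'
from plan import *
import sys
s=ctrl.state();im,d,K,R,t=cam("wrist");P=cloud(d,K,R,t);T=s["eef_rot"]
def fit(Q,m):
    q=Q[m];A=np.c_[q[:,:2],np.ones(len(q))];w=np.linalg.lstsq(A,q[:,2],rcond=None)[0];return w.round(4),len(q)
Q=(P-s["tcp_pos"])@T
m=(abs(Q[...,2]-.004)<.006)&(Q[...,0]>.015)&(Q[...,0]<.056)&(abs(Q[...,1])<.073)&(d>0)&(im.min(-1)>110)
print("plate in tool",fit(Q,m)); print("plate in world",fit(P,m))
dk=(abs(P[...,2]-.15)<.01)&(P[...,1]>-.03)&(P[...,0]>.5)&(P[...,0]<.72)&(d>0)&(im.min(-1)>110)
print("deck",fit(P,dk))
for x in (-.07,0,.07):
    k=m&(abs(Q[...,1]-x)<.006);print(x,"plate z world",np.median(P[...,2][k]).round(4))
print("deck z near",np.median(P[...,2][dk]).round(4))
if len(sys.argv)>1: cv2.imwrite(sys.argv[1],im)
E
python3 pl.py pics/w7.png
```

```text
plate in tool (array([-0.0004, -0.0177,  0.0042]), 21261)
plate in world (array([ 0.0402, -0.0003,  0.128 ]), 21261)
deck (array([ 1.000e-04, -1.000e-03,  1.505e-01]), 62348)
-0.07 plate z world 0.1497
0 plate z world 0.1525
0.07 plate z world 0.1552
deck z near 0.1506
```

View pics/w7.png

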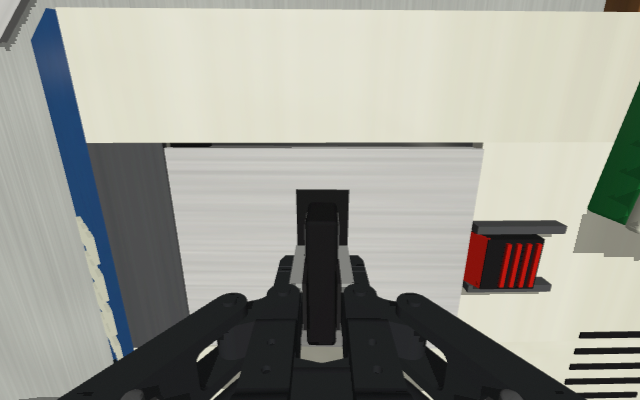

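```bash
for i in 1; do python3 -m pendant '[[0,0,0.05,0.015,0,0],[0,0,0.05,0.015,0,0],[0,0,0,0,0,0],[0,0,0,0,0,0]]'|egrep 'pos|force|rot'; python3 pl.py | tail -4; done
```

```text
tcp_pos: [0.6095, -0.0933, 0.1553]
eef_rot: [[0.006, 1.0, -0.007], [1.0, -0.006, -0.0], [-0.0, -0.007, -1.0]]
force: [21.9, -1.0, -7.4]
grasp_force: 89.9
-0.07 plate z world 0.1503
0 plate z world 0.1511
0.07 plate z world 0.1519
deck z near 0.1506
```

```bash
for i in 1; do python3 -m pendant '[[0,0,0.05,0.01,0,0],[0,0,0.05,0.01,0,0],[0,0,0,0,0,0],[0,0,0,0,0,0]]'|egrep 'pos|force|rot'; python3 pl.py | tail -4; done
```

```text
tcp_pos: [0.6095, -0.0933, 0.1548]
eef_rot: [[0.006, 1.0, -0.027], [1.0, -0.006, -0.0], [-0.001, -0.027, -1.0]]
force: [19.1, -0.4, -3.1]
grasp_force: 90.8
-0.07 plate z world 0.1506
0 plate z world 0.1505
0.07 plate z world 0.1506
deck z near 0.1506
```

```bash
python3 -m pendant '[[0,0,0.06,0,0,0],[0,0,0.06,0,0,0],[0,0,0,0,0,0],[0,0,0,0,0,0]]'|egrep 'clock|pos|force|rot'; python3 pl.py pics/t.png| tail -4
python3 - <<'E'
import cv2
a=cv2.imread("pics/w7.png")[190:310,440:600];b=cv2.imread("pics/t.png")[190:310,440:600]
cv2.imwrite("pics/w8.png",cv2.resize(cv2.hconcat([a,b]),None,fx=2.5,fy=2.5,interpolation=cv2.INTER_CUBIC))
E
```

```text
clock: 18.1
tcp_pos: [0.6095, -0.0933, 0.1547]
eef_rot: [[0.006, 1.0, -0.026], [1.0, -0.006, -0.001], [-0.001, -0.026, -1.0]]
force: [14.9, 0.4, 5.6]
grasp_force: 91.9
-0.07 plate z world 0.1505
0 plate z world 0.1505
0.07 plate z world 0.1506
deck z near 0.1506
```

View pics/w8.png

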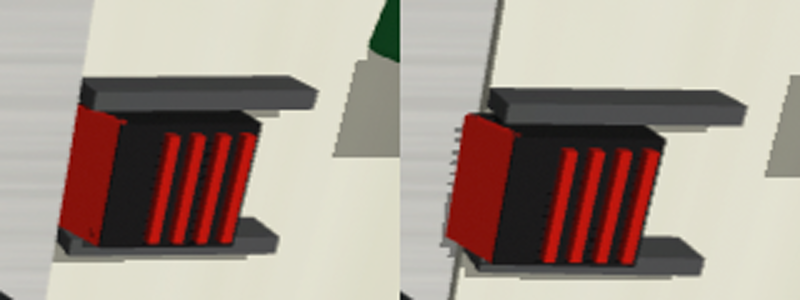

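```bash
python3 -m pendant '[[0,0.03,-0.03,0,0,0],[0,0.04,-0.03,0,0,0],[0,0,0,0,0,0]]'|egrep 'pos|force'; python3 -m pendant '[[0,0,0,0,0,0],[0,0,0,0,0,0],[0,0,0,0,0,0],[0,0,0,0,0,0],[0,0,0,0,0,0],[0,0,0,0,0,0],[0,0,0,0,0,0],[0,0,0,0,0,0]]' 0 20 | egrep 'force|opening'; python3 -m pendant '[[0,0,-0.5,0,0,0],[0,0,-1,0,0,0],[0,0,-2,0,0,0],[0,0,-3,0,0,0],[0,0,-3,0,0,0],[0,0,-3,0,0,0],[0,0,-2,0,0,0],[0,0,0,0,0,0]]'
python3 - <<'E'
from plan import *
im,d,K,R,t=cam("wrist");P=cloud(d,K,R,t)
m=(abs(P[...,2]-.15)<.006)&(abs(P[...,0]-.61)<.073)&(abs(P[...,1]+.093)<.055)&(d>0)&(im.min(-1)>110)
q=P[m];A=np.c_[q[:,:2]-[.61,-.093],np.ones(len(q))];print(np.linalg.lstsq(A,q[:,2],rcond=None)[0].round(4))
cv2.imwrite("pics/w9.png",im)
E
```

```text
tcp_pos: [0.6096, -0.0933, 0.1548]
force: [9.3, -1.1, 3.7]
grasp_force: 91.7
force: [-0.3, -0.3, 0.4]
opening: 0.0852
grasp_force: 0.0
clock: 19.73
tcp_pos: [0.6134, -0.0934, 0.3042]
eef_rot: [[0.006, 1.0, -0.027], [1.0, -0.006, -0.001], [-0.001, -0.027, -1.0]]
force: [-0.2, -0.1, -0.1]
opening: 0.0852
grasp_force: 0.0
[-0.0009 -0.0005  0.1506]
```

View pics/w9.png

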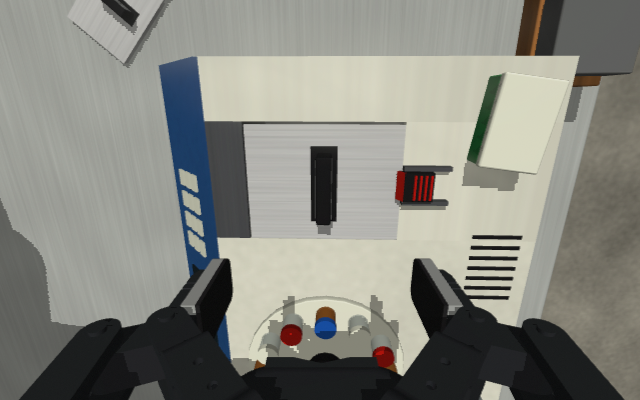

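The cover lies flush with the deck (pixels 245–405 × 122–240). The catch nose at (400, 185) overhangs its free end, and nothing else has moved.

```bash
python3 -c "
from plant import ctrl
print(ctrl.hand_in())"
```

```text
the job is handed in; nothing more can be done
None
```

The cover is back on the well: its lip is under the ledge, the plate is flush with the deck, the catch has snapped shut over the free end, and the job was handed in at about 20 s.

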